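Fetch the loupe from under the wire shelf with the reacher

TASK

The stand loupe has ended up under the low wire shelf: hold the reacher by its pistol grip and trigger, reach in and squeeze until the jaws just hold the loupe, gently, because its clear skirt cracks if nipped hard. Lift it over the shelf's foot bar and stand it upright on the light pad, let go, and lay the reacher flat on the bench, clear of the loupe and with its trigger let out. Do not touch the loupe by hand or tip it over, do not knock the shelf hard, and leave the other things where they are.

Things in the scene. Friction and masses are not known exactly. Their poses are not given: they have to be found in the camera images.
- reacher: Reacher lying on its side, 0.34 m long, 0.23 kg, 28 mm thick. Origin: underside, below the tube's axis, at the grip's front face. Own x: along the tube (diameter 16 mm, axis z 14 mm) to the jaws; own y: level, along the pistol grip to its butt; z up. Grip: x -24 to 0, y 11 to 98 mm, flat rear face, flared butt to y 114. Receiver x -32 to 30, y -15 to 15; head x 208 to 238, 36 mm wide.
- reacher_grip (a point): On the reacher at (4.5, 55, 14) mm: midway between the grip's rear face and the trigger's front face; a hand squeezes here along the reacher's x. 57 mm across with the trigger out, 39 mm fully squeezed. As grip and trigger close evenly in a still hand, the reacher moves forward (+x) by half of the squeeze. It balances about 20 mm ahead of this point.
- trigger (a joint): Trigger lever, rad: 0 let out (jaws open), 0.33 fully squeezed. Hinge: z axis at the reacher's (18, 0) mm; finger presses 55 mm from it (18 mm travel), towards the grip. Its spring resists with about 12 N when out, 14 N at half, 16 N at the end. Both jaws turn by 1.35 x this angle. Each jaw presses what it holds with about 0.3 x (squeeze - 14 N).
- trigger_pad (a point): Point on the trigger's front face at the place where the finger presses, 55 mm from its hinge.
- reacher_jaws (a point): On the reacher at (300, 0, 14) mm: the middle between the jaw pads. Pads: flat rubber, 40 mm long (x), 20 mm high (reacher z 4 to 24 mm), parallel at trigger 0.17. Each sits on a stem screw set up to 6 mm in or out, differently each time and not measured: 54 to 78 mm apart when open (jaws 115 mm outside), meeting the loupe at trigger 0.10 to 0.24. Jaw tips 22 mm ahead of this point.
- jaw_left: Jaw on the reacher's +y side. Origin at its hinge, the reacher's (235, 12, 14) mm.
- jaw_right: Jaw on the reacher's -y side. Origin at its hinge, the reacher's (235, -12, 14) mm.
- loupe: Stand loupe, upright on the bench under the shelf: clear skirt, diameter 36 mm, 30 mm high, black eyepiece above, diameter 40 mm; 46 mm high in all, 40 to 85 g. Origin: centre of its foot, z up. The skirt cracks if either jaw presses it with more than 5 N; 2 N from each is ample to lift it.
- shelf: Low chrome wire riser shelf, fixed; 280 mm deep (own x), 400 mm wide (own y). Origin: on the bench under its centre. Own +x points into the gap: reach in over the front edge (x = -140 mm) along +x. Clear height under the front edge 86 mm, deck top 115 mm. A foot bar, diameter 8 mm, lies on the bench along the whole front edge; rod legs at the four corners.
- shelf_mouth (a point): Middle of the shelf's front edge at bench height (own frame -140, 0, 0 mm).
- light_pad: Slim LED light pad lying on the bench just outside the shelf's front edge, fixed: 148 mm (own x) by 210 mm (own y), 5 mm thick, white with a grey rim. Origin at the centre of its underside; its top is at z 5 mm. Own x points roughly into the shelf.
- pin_tin: Flat round steel tin, diameter 67 mm, 24 mm high, also under the shelf, about 120 mm beside the loupe; leave it. Origin under its centre.
- book_a: Yellow manual 150 x 210 x 32 mm lying on the shelf's deck. Origin under its centre.
- book_b: Yellow manual 148 x 208 x 24 mm on top of the other. Origin under its centre.
- stapler: Desk stapler, 135 mm long, 55 mm high, lying on the books. Origin under its centre.
- tape_roll: Roll of cardboard-brown tape lying flat, diameter 96 mm, 24 mm high. Origin under its centre.
- glue_bottle: White glue bottle, diameter 48 mm, 130 mm high. Origin under its centre.
- pen_mug: White mug, diameter 80 mm, 95 mm high. Origin under its centre.
Things that resemble listed ones, but are neither listed nor needed, are in the scene too. Of the things like the loupe, leave any that is pink or yellow; of the rest the smaller one is meant.

How it is judged:
On the way, in this order (a step that is already met when the one before it is completed fails the run):
1. the loupe is held between both jaws of the squeezed reacher while still under the shelf (contact force between each of jaw_left, jaw_right and loupe above 0.3 N and value of joint trigger above 0.08 rad and x of loupe in the frame of shelf above -0.12 m), for 0.3 s.
2. the loupe, still held in the jaws, is off the bench and out from under the shelf (contact force between each of jaw_left, jaw_right and loupe above 0.3 N and height (world z) of loupe above 0.006 m and x of loupe in the frame of shelf below -0.16 m), for 0.1 s.
At the end, for the whole second after the job is handed in: The loupe stands upright (within 0.1 rad) and still on the light pad, its centre within 65 mm (pad's x) and 95 mm (pad's y) of the pad's centre; the reacher lies flat (within 0.12 rad, grip end less than 12 mm off the bench) and still, trigger let out, not touching the loupe (x of loupe in the frame of light_pad between -0.065 and 0.065 m and y of loupe in the frame of light_pad between -0.095 and 0.095 m and height (world z) of loupe between 0.003 and 0.008 m and angle between loupe's own z axis and vertical below 0.1 rad and linear speed of each of loupe, reacher below 0.01 m/s and contact force between reacher and loupe below 0.05 N and height (world z) of reacher below 0.012 m and angle between reacher's own z axis and vertical below 0.12 rad and value of joint trigger below 0.05 rad).
It fails at once if the loupe's skirt cracks: a jaw presses it with more than 5 N (contact force between any of jaw_left, jaw_right and loupe above 5 N).
It fails at once if the loupe is tipped by more than 0.5 rad (angle between loupe's own z axis and vertical above 0.5 rad).
It fails at once if the loupe is touched by the hand instead of the reacher (contact force between any of the fingers, the arm and loupe above 0.3 N).
It fails at once if the shelf is knocked with more than 20 N (contact force between any of reacher, the arm, the fingers and shelf above 20 N).
It fails at once if another thing is moved by more than 20 mm (distance of any of pin_tin, book_a, book_b, stapler, tape_roll, glue_bottle, pen_mug from where it was at the start of the episode above 0.02 m).
It also fails if it takes over 61 s, if anything falls off the work surface, if the arm or the gripper's body presses on something with over 40 N, if the wrist force passes 120 N, or if a joint passes its speed limit or range.

ROBOT

A 7-joint arm with a two-finger parallel gripper is mounted at the origin on the work surface. World frame = base frame: x ahead of the robot, y to its left, z up, the work surface at z = 0. Lengths are in m, angles in rad, forces in N, time in s.
With the tool pointing down it reaches from about 0.35 to 0.9 m from the base axis. Payload 8.1 kg.
Tool frame: the origin (TCP) lies midway between the tips of the shut fingers; the grasp point (between the pads) lies 19 mm behind it; z points along the fingers, y is the line along which they close (so a half turn about z gives the same grasp; the last joint's range is limited). The gripper opens to 85 mm and grips with 20 to 120 N. Pads are 22 mm wide; open, the fingers measure 114 mm over their backs; the gripper's body (76 mm by 85 mm) begins 54 mm behind the grasp point. The pads swing forward as they close: fully open they stand 13 mm farther back than shut.
Start: joints at [1.1, 0.434, 0.025, 1.573, -0.012, 1.134, -0.075], TCP at [0.225, -0.583, 0.231] pointing down, gripper open.
Joint ranges: [-2.62, 2.62], [-0.44, 2.09], [-1.27, 1.32], [0.08, 2.57], [-1.32, 4.46], [0.12, 2], [-2.74, 2.74]. Speed limits (rad/s): [2.22, 2.22, 3.01, 3.01, 3.14, 3.14, 3.14].

INTERFACE

Orientations are given as a 3x3 rotation matrix whose columns are the frame's x, y, z axes.
In Python, from rig import env gives the robot as it stands. The module is installed in compiled form; this text tells all that it offers.
- The arm moves only by the shell command python3 -m handwheel 'ROWS' [OPENING]. ROWS is JSON, a list that holds one entry, the list of rows, each a list of 6 numbers: the shift along the world's x, y, z in m, then the turn, a rotation vector about the world's x, y, z in degrees. In form: [[[dx, dy, dz, rx, ry, rz], ...]]. A call has 1 to 12 rows; each row shifts and turns the commanded pose from where the row before left it; what a row does not reach is not made up. A row lasts 1/12 s, in which the tool goes at most 41.7 mm and 7.16 degrees, less where a joint would pass 70% of its speed; a pose out of reach is approached as far as the arm can. A call with a gripper value outside its range is refused whole. OPENING is the gripper's target within -1 to 1 (shut at 1, half-way at 0, fully open at -1), set as the call begins (- or left out, the last holds). The fingers move at their own pace and stop on an object; the grip force is fixed at half the most. Time passes only in rows, so rows that do not move let the fingers close. It gives the time, the measured TCP pose, the force, the opening and the grip force at its end, in the units of the state.
- env.read_state(): the state, without advancing time (a new reading comes with each control period).
- env.get_image(name): name is "scene" or "top" or "wrist"; returns the picture (480x640x3 uint8, blue, green, red); there is no depth.
- env.camera_model(name): a dict with "camera_matrix" (3x3 intrinsics, pixels), "cam_to_world" (4x4, takes a point from camera to world coordinates). Camera axes: x right, y up, looking along -z (the intrinsics and any distortion apply to the point x, -y, -z); pixel columns grow to the right and rows downward; lengths in m; the calibration is good to about 2 mm. A picture is of the moment at which its call begins: read the wrist's pose just before it. camera_model takes no time and is no camera call; for the wrist camera it gives the pose at the moment of the call.
- env.finish_job(): hands the job in; it is judged then, once.
The state is a dict: "time_s": time; "joint_positions": joint angles; "joint_vel": joint speeds; "tau": joint torques, N m; "ee_pos": TCP position; "eef_rot": TCP orientation; "force": force on the tool from outside, world axes, zero at the start; "ft_torque": the same for the moment, N m; "width": finger opening in m; "gripper_force": force on a finger pad.
Only numpy, scipy, OpenCV 4.12 (cv2) and the standard library are available. Lean on these libraries where they do the work, as an engineer would, in place of code of your own. Each camera call takes 0.05 s, during which the arm holds its last target. There are 200 camera calls.

## Working session

There is one attempt and no reset: what is moved stays moved. The work goes in short steps, Python scripts to look and compute and a shell command to move; the robot and the scene stay as the last step left them, time stands still between calls to the robot, and variables do not carry over. Pictures are saved under pics/ and viewed, at most 10 in all, crops included, and the job is handed in when it is done.

```bash
mkdir -p pics; cat > h.py <<'E'
import numpy as np, cv2
from rig import env
def grab(n):
    m=env.camera_model(n); im=env.get_image(n); return im,m
def ray(m,u,v):
    K=np.array(m["camera_matrix"]);T=np.array(m["cam_to_world"])
    p=np.linalg.inv(K)@[u,v,1]; d=T[:3,:3]@[p[0],-p[1],-p[2]]; return T[:3,3],d/np.linalg.norm(d)
def plane(m,u,v,z):
    o,d=ray(m,u,v); return o+d*(z-o[2])/d[2]
def proj(m,P):
    K=np.array(m["camera_matrix"]);T=np.array(m["cam_to_world"])
    c=T[:3,:3].T@(np.array(P)-T[:3,3]); q=K@[c[0],-c[1],-c[2]]; return q[:2]/q[2]
E
python3 - <<'E'
from h import *
for n in("scene","top","wrist"):
    im,m=grab(n); cv2.imwrite(f"pics/{n}0.png",im); np.save(f"{n}0.npy",m,allow_pickle=True)
    print(n,np.round(m["cam_to_world"],3).tolist(),m["camera_matrix"], [k for k in m])
s=env.read_state(); print(s)
E
```

```text
scene [[0.232, -0.629, 0.742, 1.281], [0.972, 0.134, -0.191, -0.1], [0.02, 0.766, 0.643, 0.756], [0.0, 0.0, 0.0, 1.0]] [[457.27950093   0.         324.30682828]
 [  0.         457.27950093 239.8458007 ]
 [  0.           0.           1.        ]] ['camera_matrix', 'cam_to_world']
top [[-0.015, 0.997, -0.076, 0.448], [-1.0, -0.015, -0.0, 0.087], [-0.002, 0.076, 0.997, 1.416], [0.0, 0.0, 0.0, 1.0]] [[507.18079895   0.         324.28587074]
 [  0.         507.18079895 234.25707591]
 [  0.           0.           1.        ]] ['camera_matrix', 'cam_to_world']
wrist [[0.36, 0.891, 0.277, 0.295], [-0.933, 0.344, 0.106, -0.555], [-0.001, -0.297, 0.955, 0.373], [0.0, 0.0, 0.0, 1.0]] [[343.81449911   0.         317.06140752]
 [  0.         343.81449911 245.01360512]
 [  0.           0.           1.        ]] ['camera_matrix', 'cam_to_world']
{'time_s': 0.15, 'joint_positions': array([ 1.10039294,  0.43505213,  0.02496708,  1.57387418, -0.01160476,
        1.13401478, -0.07511604]), 'joint_vel': array([ 0.00091555, -0.00204939,  0.00017558, -0.0017588 , -0.00144645,
        0.00143628, -0.00069551]), 'tau': array([ 1.59533789e-03, -6.70882416e+01,  1.02605022e+00, -3.16445553e+01,
        1.56267261e-02,  9.11826559e-03,  6.80513062e-05]), 'ee_pos': array([ 0.22455302, -0.58285651,  0.23071826]), 'eef_rot': array([[ 9.33148219e-01,  3.59491479e-01, -5.26817254e-04],
       [ 3.59491850e-01, -9.33147598e-01,  1.08201800e-03],
       [-1.02622006e-04, -1.19906968e-03, -9.99999276e-01]]), 'force': array([-0.17436743, -0.29182878,  0.07692424]), 'ft_torque': array([ 0.03789994,  0.03006148, -0.01673173]), 'gripper_force': 0.0, 'width': 0.0855802920682243}
```

View pics/top0.png

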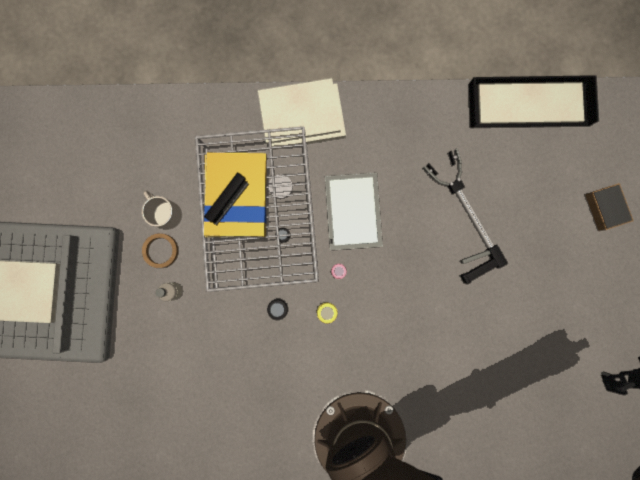

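View pics/scene0.png

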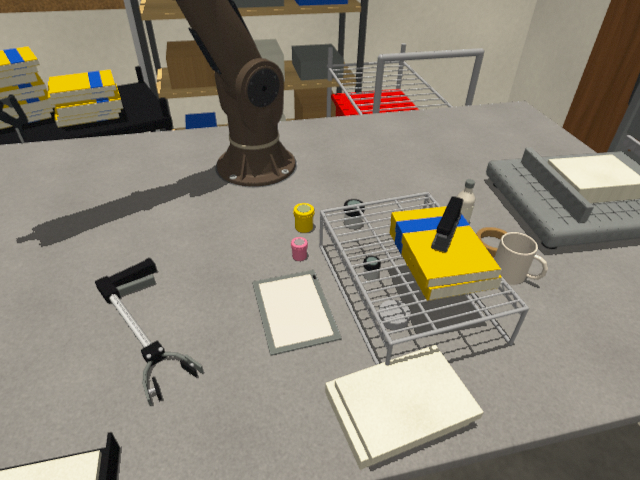

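Candidates for the loupe, as top-view pixels: black under the shelf (284,234), larger black outside it (278,309), pink (339,271) and yellow (327,313). By the description it is the smaller dark one at (284,234). I'll check that in one close crop, next to the reacher.

```bash
python3 - <<'E'
from h import *
t=cv2.imread("pics/top0.png"); s=cv2.imread("pics/scene0.png")
a=cv2.resize(t[140:290,415:515],None,fx=4,fy=4,interpolation=cv2.INTER_CUBIC)
b=cv2.resize(t[210:330,240:340],None,fx=4,fy=2.5,interpolation=cv2.INTER_CUBIC)
c=cv2.resize(s[190:310,310:430],(400,300),interpolation=cv2.INTER_CUBIC)
cv2.imwrite("pics/crop1.png",np.hstack([a,np.vstack([b,c])]))
m=np.load("top0.npy",allow_pickle=True).item(); ms=np.load("scene0.npy",allow_pickle=True).item()
for nm,u,v,z in [("loupe",284,234,.046),("bigloupe",278,309,.06),("shelfA",304,128,.115),("shelfB",317,282,.115),("shelfC",197,137,.115),("shelfD",209,290,.115),("pad1",328,177,.005),("pad2",375,175,.005),("pad3",381,247,.005),("pad4",332,249,.005),("head",457,186,.02),("recv",497,257,.02),("butt",464,278,.02),("jl",431,170,.02),("jr",455,156,.02)]:
    print(nm,plane(m,u,v,z).round(3))
print("loupe scene",plane(ms,372,261,.046).round(3))
E
```

```text
loupe [0.555 0.196 0.046]
bigloupe [0.355 0.213 0.06 ]
shelfA [0.827 0.136 0.115]
shelfB [0.425 0.108 0.115]
shelfC [0.807 0.416 0.115]
shelfD [0.409 0.384 0.115]
pad1 [0.717 0.074 0.005]
pad2 [ 0.721 -0.058  0.005]
pad3 [ 0.518 -0.07   0.005]
pad4 [0.514 0.066 0.005]
head [ 0.684 -0.284  0.02 ]
recv [ 0.485 -0.387  0.02 ]
butt [ 0.429 -0.294  0.02 ]
jl [ 0.73  -0.213  0.02 ]
jr [ 0.769 -0.281  0.02 ]
loupe scene [0.558 0.201 0.046]
```

View pics/crop1.png

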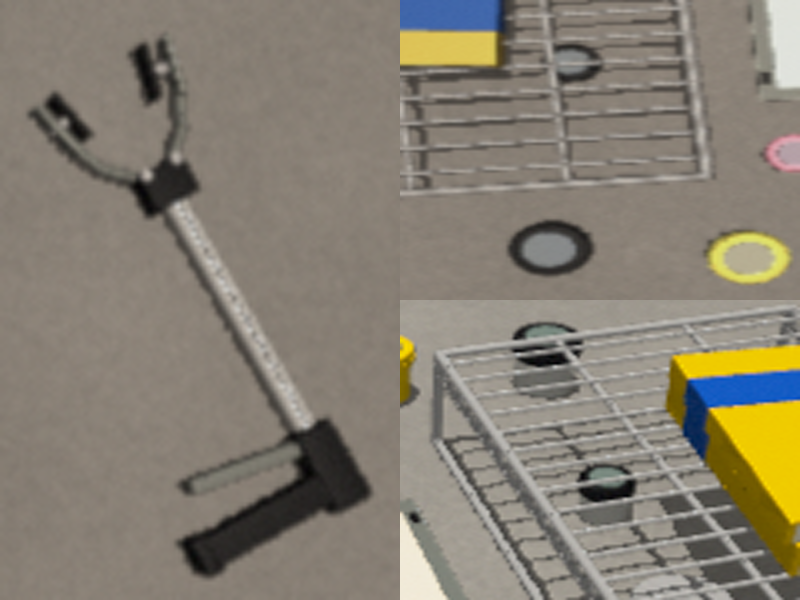

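The crop confirms the choice: at crop (608,490) there is a small loupe with a clear skirt and black eyepiece under the shelf. The bigger black one at crop (547,345) stands outside. The reacher lies at about 27° with its head up and to the left.

```bash
cat >> h.py <<'E'
from scipy.spatial.transform import Rotation as R
def st():
    s=env.read_state(); return np.array(s["ee_pos"]),np.array(s["eef_rot"]),s
def turn(A,B): return np.degrees((R.from_matrix(B)*R.from_matrix(A).inv()).as_rotvec())
E
python3 - <<'E'
from h import *
m=np.load("top0.npy",allow_pickle=True).item()
hd=plane(m,457,186.5,.022);rc=plane(m,498.7,256.2,.026)
X=(hd-rc)[:2];print(hd,rc,np.linalg.norm(X));X/=np.linalg.norm(X);Y=np.array([-X[1],X[0]])
o=rc[:2]+.001*X; g=o+.0045*X+.055*Y; print("ang",np.degrees(np.arctan2(X[1],X[0])),"o",o,"g",g)
for q in[(-12,105),(-12,50),(33,55)]: print(q, proj(m,[*(o+q[0]/1e3*X+q[1]/1e3*Y),.02]))
p,A,s=st(); B=np.array([[Y[0],X[0],0],[Y[1],X[1],0],[0,0,-1]])
print(g-p[:2], turn(A,B))
E
```

```text
[ 0.68218469 -0.28304891  0.022     ] [ 0.48704565 -0.38948066  0.026     ] 0.22227676934956977
ang 28.608710916147764 o [ 0.48792356 -0.38900183] g [ 0.46553877 -0.33856206]
(-12, 105) [467.14356135 278.60146347]
(-12, 50) [484.38405606 268.71839137]
(33, 55) [474.43486332 255.33782169]
[0.24098575 0.24429445] [-2.05527813e-02 -7.52861183e-02  9.75397092e+01]
```

```bash
python3 -m handwheel '[[[0.02,0.02,-0.005,0,0,7],[0.02,0.02,-0.01,0,0,7],[0.02,0.02,-0.01,0,0,7],[0.02,0.02,-0.01,0,0,7],[0.02,0.02,-0.01,0,0,7],[0.02,0.02,-0.01,0,0,7],[0.02,0.02,-0.01,0,0,7],[0.02,0.02,-0.01,0,0,7],[0.02,0.02,-0.01,0,0,7],[0.02,0.02,-0.01,0,0,7],[0.02,0.02,-0.005,0,0,7],[0.02,0.02,0,0,0,7]]]' -1
python3 -m handwheel '[[[0.001,0.004,0,0,0,6.7],[0,0,0,0,0,6.7],[0,0,0,0,0,0],[0,0,0,0,0,0]]]'
python3 - <<'E'
from h import *
im,m=grab("wrist"); cv2.imwrite("pics/w1.png",im); np.save("w1.npy",m,allow_pickle=True)
p,A,s=st(); print(s["time_s"],p,A.round(3).tolist(),s["width"])
E
```

```text
time_s: 1.15
ee_pos: [0.4646, -0.3418, 0.1298]
eef_rot: [[-0.266, 0.964, -0.002], [0.964, 0.266, 0.001], [0.002, -0.002, -1.0]]
force: [-0.2, -0.9, -0.4]
width: 0.0851
gripper_force: 0.0
time_s: 1.48
ee_pos: [0.4654, -0.3394, 0.131]
eef_rot: [[-0.473, 0.881, -0.0], [0.881, 0.473, 0.0], [0.001, -0.0, -1.0]]
force: [-0.5, -0.5, 0.4]
width: 0.0857
gripper_force: 0.0
1.5333 [ 0.46522913 -0.33966997  0.13109737] [[-0.472, 0.881, -0.0], [0.881, 0.472, 0.0], [0.0, -0.0, -1.0]] 0.08528183354213106
```

View pics/w1.png

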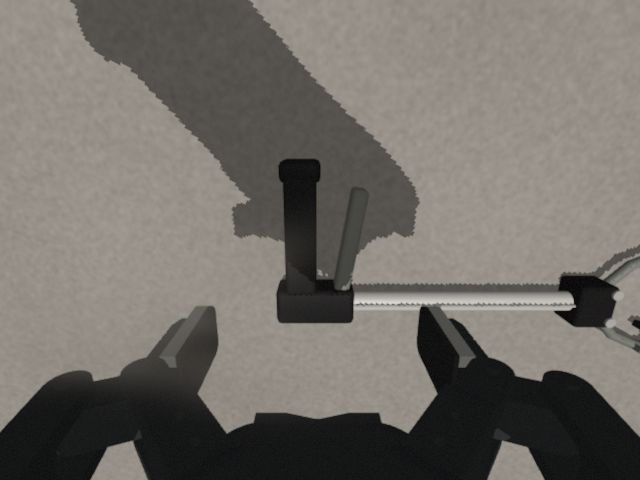

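```bash
python3 - <<'E'
from h import *
m=np.load("w1.npy",allow_pickle=True).item(); p,A,s=st()
def loc(u,v,z): return np.round(1e3*(A.T@(plane(m,u,v,z)-p))[[1,0]],1) # along toolY(reach x), toolX(reach y)
for n,u,v,z in [("tube a",380,297,.014),("tube b",540,298,.014),("tubetop b",540,291,.014),("rear top",284,230,.026),("rear top near recv",284,280,.026),("trig front",368,195,.02),("trig base",353,285,.02),("recv L",278,305,.026),("recv R",353,305,.026),("butt end",300,160,.026),("head R",618,300,.02)]: print(n,loc(u,v,z))
E
```

```text
tube a [ 52.6 -48.6]
tube b [185.4 -49.3]
tubetop b [184.2 -42.9]
rear top [-24.2  11.8]
rear top near recv [-25.3 -28.4]
trig front [37.9 37. ]
trig base [ 29.2 -35.2]
recv L [-30.7 -50. ]
recv R [ 29.1 -49.9]
butt end [-11.7  62.4]
head R [244.7 -48. ]
```

```bash
python3 -m handwheel '[[[0.0016,0.0065,-0.015,0,0,0],[0,0,-0.02,0,0,0],[0,0,-0.02,0,0,0],[0,0,-0.02,0,0,0],[0,0,-0.02,0,0,0],[0,0,-0.015,0,0,0],[0,0,-0.01,0,0,0],[0,0,0,0,0,0],[0,0,0,0,0,0]]]' -1
python3 -m handwheel '[[[0,0,0,0,0,0],[0,0,-0.003,0,0,0],[0,0,-0.003,0,0,0],[0,0,-0.003,0,0,0],[0,0,0,0,0,0],[0,0,0,0,0,0]]]' -0.44
```

```text
time_s: 2.28
ee_pos: [0.4671, -0.3329, 0.0113]
eef_rot: [[-0.475, 0.88, -0.001], [0.88, 0.475, 0.0], [0.0, -0.0, -1.0]]
force: [0.5, 0.6, 0.4]
width: 0.0854
gripper_force: 0.0
time_s: 2.78
ee_pos: [0.4672, -0.3327, 0.0022]
eef_rot: [[-0.477, 0.879, -0.0], [0.879, 0.477, 0.0], [0.0, -0.0, -1.0]]
force: [-0.2, 0.0, 0.1]
width: 0.0615
gripper_force: 0.0
```

```bash
python3 -m handwheel '[[[0,0,-0.003,0,0,0],[0,0,0,0,0,0],[0,0,0,0,0,0]]]' -0.36
python3 -m handwheel '[[[0,0,0,0,0,0],[0,0,0,0,0,0],[0,0,0,0,0,0]]]' -0.33
python3 -m handwheel '[[[0,0,0,0,0,0],[0,0,0,0,0,0],[0,0,0,0,0,0]]]' -0.30
```

```text
time_s: 3.03
ee_pos: [0.4673, -0.3334, -0.0003]
eef_rot: [[-0.476, 0.879, 0.0], [0.879, 0.476, -0.001], [-0.001, -0.0, -1.0]]
force: [-2.0, -0.6, 5.0]
width: 0.0579
gripper_force: 10.6
time_s: 3.28
ee_pos: [0.4669, -0.3336, -0.0001]
eef_rot: [[-0.476, 0.879, -0.0], [0.879, 0.476, -0.001], [-0.001, -0.001, -1.0]]
force: [-3.2, -1.2, 9.1]
width: 0.0571
gripper_force: 12.2
time_s: 3.53
ee_pos: [0.4665, -0.3338, 0.0001]
eef_rot: [[-0.476, 0.88, -0.001], [0.88, 0.476, -0.001], [-0.001, -0.002, -1.0]]
force: [-5.4, -1.2, 12.1]
width: 0.0556
gripper_force: 13.3
```

```bash
python3 -m handwheel '[[[0,0,0.004,0,0,0],[0,0,0.01,0,0,0],[0,0,0.015,0,0,0],[0,0,0.015,0,0,0],[0,0,0.015,0,0,0],[0,0,0.01,0,0,0],[0,0,0,0,0,0],[0,0,0,0,0,0]]]'
python3 - <<'E'
from h import *
im,m=grab("wrist"); cv2.imwrite("pics/w2.png",im); np.save("w2.npy",m,allow_pickle=True)
im2,m2=grab("top"); im3,m3=grab("scene"); cv2.imwrite("pics/s2.png",im3);cv2.imwrite("pics/t2.png",im2)
c=cv2.resize(im3[200:440,40:240],(400,480),interpolation=cv2.INTER_CUBIC)
d=cv2.resize(im,(400,300))
o=np.zeros((480,800,3),np.uint8);o[:,:400]=c;o[:300,400:]=d;cv2.imwrite("pics/c2.png",o)
print(env.read_state()["force"],env.read_state()["gripper_force"])
E
```

```text
time_s: 4.2
ee_pos: [0.4675, -0.3328, 0.0687]
eef_rot: [[-0.477, 0.879, 0.001], [0.879, 0.477, -0.0], [-0.001, 0.001, -1.0]]
force: [0.6, 0.3, -2.7]
width: 0.0559
gripper_force: 10.5
[ 0.08096199 -0.06126117 -1.61600173] 10.493513904511929
```

View pics/c2.png

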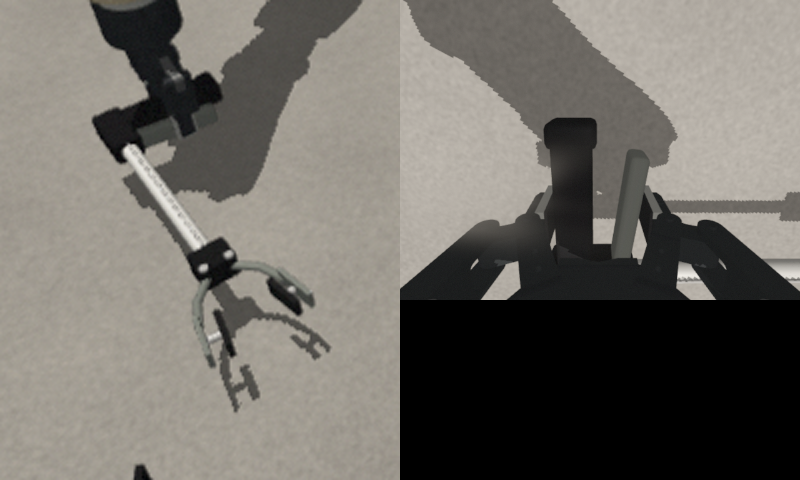

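The reacher is lifted in the hand at about its own weight and looks level. Next I turn it to face the shelf mouth.

```bash
python3 -m handwheel '[[[0.006,0.004,0,0,0,4],[0.006,0.006,0,0,0,6],[0.006,0.006,0,0,0,6],[0.006,0.006,0,0,0,6],[0.006,0.006,0,0,0,6],[0.006,0.006,0,0,0,6],[0.006,0.006,0,0,0,6],[0.006,0.006,0,0,0,6],[0.006,0.006,0,0,0,6],[0.006,0.006,0,0,0,6],[0.006,0.006,0,0,0,5],[0,0.006,0,0,0,3]]]'
python3 -m handwheel '[[[0,0,0,0,0,0],[0,0,0,0,0,0],[0,0,0,0,0,0]]]'
python3 - <<'E'
from h import *
im3,m3=grab("scene");im2,m2=grab("top"); cv2.imwrite("pics/s3.png",im3);cv2.imwrite("pics/t3.png",im2)
c=cv2.resize(im3[180:360,150:410],(416,288),interpolation=cv2.INTER_CUBIC)
d=cv2.resize(im2[160:300,270:470],(800,560),interpolation=cv2.INTER_CUBIC)[:,:]
cv2.imwrite("pics/c3.png",d); cv2.imwrite("pics/c3s.png",cv2.resize(im3[180:360,110:350],(800,600),interpolation=cv2.INTER_CUBIC))
E
```

```text
time_s: 5.35
ee_pos: [0.534, -0.2621, 0.0674]
eef_rot: [[-0.997, -0.083, -0.0], [-0.083, 0.997, 0.001], [0.0, 0.001, -1.0]]
force: [-0.1, 0.3, -2.3]
width: 0.0556
gripper_force: 10.4
time_s: 5.6
ee_pos: [0.5328, -0.2632, 0.0678]
eef_rot: [[-0.997, -0.076, -0.001], [-0.076, 0.997, 0.0], [0.001, 0.0, -1.0]]
force: [0.4, -0.2, -2.2]
width: 0.0557
gripper_force: 10.5
```

View pics/c3.png

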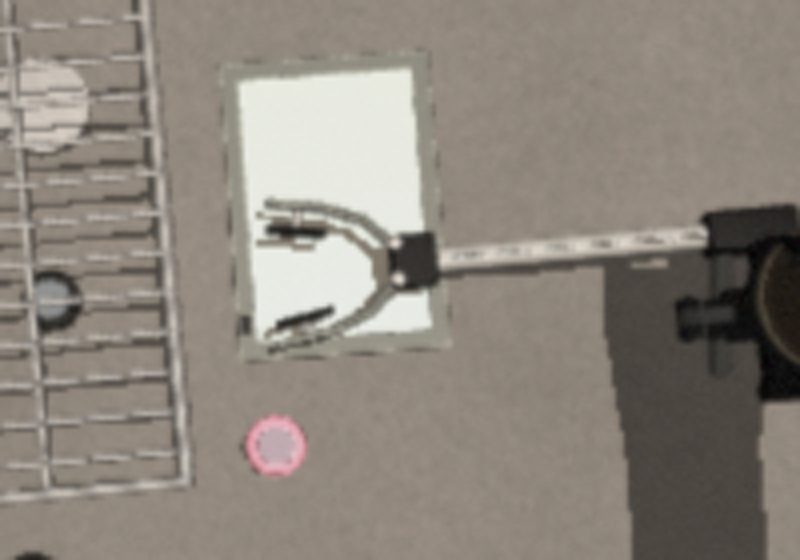

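View pics/c3s.png

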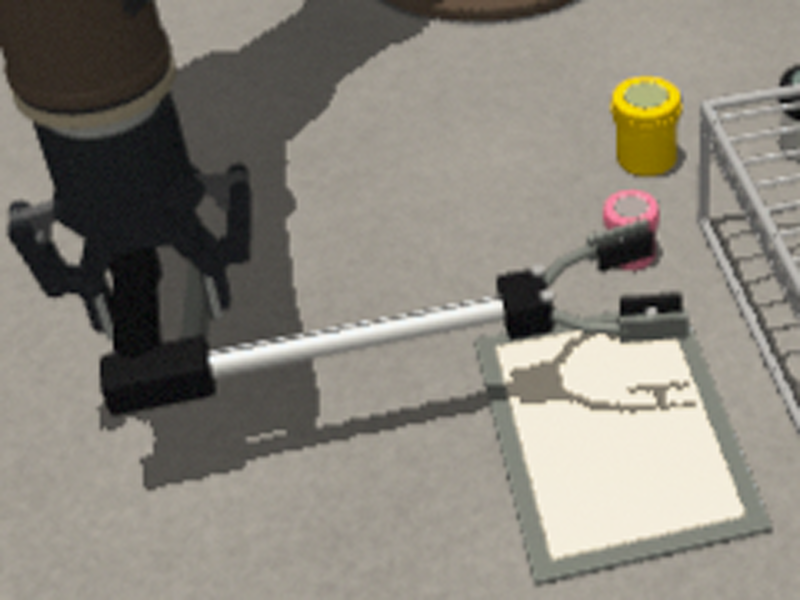

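In the top crop the pads are at (303,322) and (295,230), the head at (413,260) and the loupe top at (57,300). I'll triangulate the head for pitch and compute the jaw offset.

```bash
python3 - <<'E'
from h import *
m=np.load("top0.npy",allow_pickle=True).item(); ms=env.camera_model("scene")
def tri(a,b):
    o1,d1=ray(m,*a);o2,d2=ray(ms,*b)
    t=np.linalg.lstsq(np.c_[d1,-d2],o2-o1,rcond=None)[0]; P,Q=o1+t[0]*d1,o2+t[1]*d2
    return ((P+Q)/2).round(4),np.linalg.norm(P-Q).round(4)
T=lambda x,y:(270+x/4,160+y/4); S=lambda x,y:(110+x*.3,180+y*.3)
print("head",tri(T(413,260),S(524,303))); print("recv",tri(T(752,228),S(157,375)))
print("padR",tri(T(295,230),S(653,303))); print("padL",tri(T(303,322),S(623,247)))
print("tube mid",tri(T(575,247),S(360,333)))
p,A,s=st()
z=.083
for n,q,zz in[("head",T(413,260),z),("recv",T(752,228),z),("padR",T(295,230),z),("padL",T(303,322),z),("loupe",T(57,300),.046),("rodfrontlow",T(165,200),.115),("rodfront2",T(188,480),.115)]:
    P=plane(m,*q,zz); l=A.T@(P-p); print(n,P.round(4),"rx,ry",np.round([l[1]+.0045,l[0]+.055],4))
# loupe two views
print("loupe tri",tri(T(57,300),(310+607*.3,190)) if 0 else tri(T(57,300),(310+(607-400)*.3,190+(480-300)*.4)))
E
```

```text
head (array([ 0.5731, -0.042 ,  0.0783]), np.float64(0.0016))
recv (array([ 0.5907, -0.266 ,  0.0807]), np.float64(0.0026))
padR (array([0.5941, 0.0367, 0.082 ]), np.float64(0.0032))
padL (array([0.533 , 0.0307, 0.0774]), np.float64(0.0002))
tube mid (array([ 0.5801, -0.147 ,  0.0806]), np.float64(0.0056))
head [ 0.5726 -0.0423  0.083 ] rx,ry [ 0.2219 -0.0013]
recv [ 0.5905 -0.2667  0.083 ] rx,ry [-0.0032 -0.0022]
padR [0.5936 0.0352 0.083 ] rx,ry [ 0.2976 -0.0282]
padL [0.5326 0.031  0.083 ] rx,ry [0.298 0.033]
loupe [0.5524 0.1958 0.046 ] rx,ry [0.4609 0.0007]
rodfrontlow [0.6108 0.12   0.115 ] rx,ry [ 0.3808 -0.0518]
rodfront2 [0.4305 0.1076 0.115 ] rx,ry [0.3821 0.129 ]
loupe tri (array([0.5538, 0.1994, 0.0394]), np.float64(0.0063))
```

```bash
python3 -m handwheel '[[[0,0,-0.006,-2.2,-0.17,0],[0.0005,0,-0.007,-2.2,-0.17,0],[0.001,0,-0.0063,-2.1,-0.16,0],[0,0,0,0,0,0],[-0.001,0.013,0,0,0,0],[-0.001,0.013,0,0,0,0],[-0.001,0.013,0,0,0,0],[-0.001,0.013,0,0,0,0],[-0.001,0.013,0,0,0,0],[-0.001,0.013,0,0,0,0]]]'
python3 -m handwheel '[[[-0.001,0.013,0,0,0,0],[-0.001,0.013,0,0,0,0],[-0.001,0.013,0,0,0,0],[-0.001,0.013,0,0,0,0],[-0.001,0.013,0,0,0,0],[-0.001,0.0126,0,0,0,0],[0,0,0,0,0,0],[0,0,0,0,0,0],[0,0,0,0,0,0]]]'
python3 - <<'E'
from h import *
im3,m3=grab("scene");im2,m2=grab("top"); cv2.imwrite("pics/s4.png",im3);cv2.imwrite("pics/t4.png",im2)
d=cv2.resize(im2[190:270,240:340],(500,400),interpolation=cv2.INTER_CUBIC)
c=cv2.resize(im3[220:340,310:400],(300,400),interpolation=cv2.INTER_CUBIC)
cv2.imwrite("pics/c4.png",np.hstack([d,c]))
E
```

```text
time_s: 6.53
ee_pos: [0.5288, -0.1839, 0.0496]
eef_rot: [[-0.997, -0.076, 0.009], [-0.077, 0.991, -0.112], [-0.0, -0.113, -0.994]]
force: [0.3, 0.6, -3.0]
width: 0.0557
gripper_force: 10.2
time_s: 7.28
ee_pos: [0.5229, -0.1079, 0.0493]
eef_rot: [[-0.997, -0.076, 0.009], [-0.077, 0.991, -0.113], [0.0, -0.114, -0.994]]
force: [0.3, -0.6, -2.3]
width: 0.0557
gripper_force: 10.2
```

View pics/c4.png

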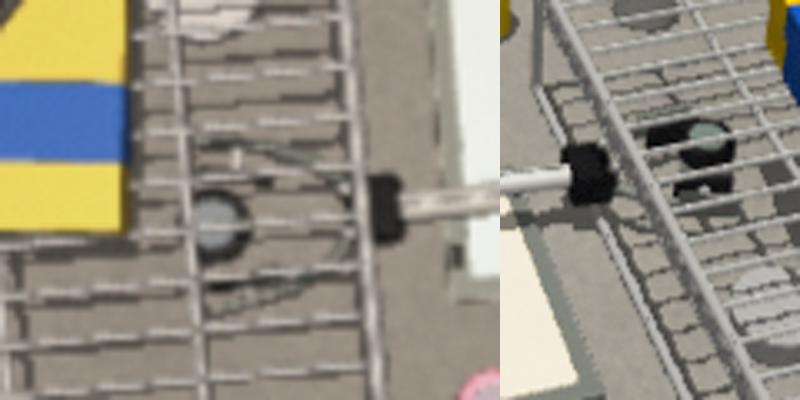

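```bash
python3 - <<'E'
from h import *
m=env.camera_model("top"); p,A,s=st(); X=np.array([-.076,.997]);Y=np.array([-.997,-.076])
for n,x,y,z in[("head",386,208,.045),("loupe",216,223,.046),("loupe ring",218,226,.046),("padR",245,180,.035),("padL",235,280,.035),("tube",470,202,.045)]:
    P=plane(m,240+x/5,190+y/5,z); d=P[:2]-p[:2]; print(n,P.round(4),"rx,ry",np.round([d@X+.0045,d@Y+.055],4))
E
```

```text
head [0.5604 0.1064 0.045 ] rx,ry [0.2156 0.0012]
loupe [0.5535 0.1986 0.046 ] rx,ry [0.3081 0.0011]
loupe ring [0.5518 0.1976 0.046 ] rx,ry [0.3072 0.0028]
padR [0.5777 0.1835 0.035 ] rx,ry [ 0.2912 -0.0219]
padL [0.523  0.1894 0.035 ] rx,ry [0.3013 0.0322]
tube [0.563  0.0608 0.045 ] rx,ry [0.17   0.0021]
```

```bash
python3 -m handwheel '[[[0.001,0.004,0,0,0,0],[0,0,-0.003,0,0,0],[0,0,-0.003,0,0,0],[0,0,-0.003,0,0,0],[0,0,-0.0015,0,0,0],[0,0,0,0,0,0],[0,0,0,0,0,0],[0,0,0,0,0,0]]]'
python3 -m handwheel '[[[0,0,0,0,0,0],[0,0,0,0,0,0],[0,0,0,0,0,0],[0,0,0,0,0,0]]]' -0.22
```

```text
time_s: 8.05
ee_pos: [0.5238, -0.1031, 0.0385]
eef_rot: [[-0.997, -0.077, 0.009], [-0.078, 0.991, -0.113], [0.0, -0.113, -0.994]]
force: [-0.0, -0.5, -2.5]
width: 0.0557
gripper_force: 10.2
time_s: 8.38
ee_pos: [0.5238, -0.1032, 0.0386]
eef_rot: [[-0.997, -0.077, 0.009], [-0.078, 0.991, -0.113], [0.0, -0.114, -0.994]]
force: [-0.3, 0.1, -2.4]
width: 0.0523
gripper_force: 10.9
```

```bash
f(){ grep -E "force|width" | tr '\n' ' '; echo; }
python3 -m handwheel '[[[0,0,0,0,0,0],[0,0,0,0,0,0],[0,0,0,0,0,0]]]' -0.20 | f
python3 -m handwheel '[[[0,0,0,0,0,0],[0,0,0,0,0,0],[0,0,0,0,0,0]]]' -0.18 | f
python3 -m handwheel '[[[0,0,0,0,0,0],[0,0,0,0,0,0],[0,0,0,0,0,0]]]' -0.16 | f
```

```text
force: [-0.3, -0.5, -2.9] width: 0.0515 gripper_force: 11.7 
force: [-0.4, -0.0, -2.1] width: 0.0507 gripper_force: 12.1 
force: [-0.7, -0.1, -2.4] width: 0.0497 gripper_force: 12.3
```

```bash
f(){ grep -E "force|width" | tr '\n' ' '; echo; }
python3 -m handwheel '[[[0,0,0,0,0,0],[0,0,0,0,0,0],[0,0,0,0,0,0]]]' -0.14 | f
python3 -m handwheel '[[[0,0,0,0,0,0],[0,0,0,0,0,0],[0,0,0,0,0,0]]]' -0.12 | f
```

```text
force: [-0.6, -0.3, -2.1] width: 0.0487 gripper_force: 18.0 
force: [-0.1, -1.2, -1.8] width: 0.0484 gripper_force: 25.9
```

```bash
python3 -m handwheel '[[[0,0,0,0,0,0],[0,0,0,0,0,0],[0,0,0,0,0,0],[0,0,0,0,0,0]]]' -0.13
python3 -m handwheel '[[[0,0,0.002,0,0,0],[0,0,0.003,0,0,0],[0,0,0.003,0,0,0],[0,0,0,0,0,0],[0,0,0,0,0,0]]]'
```

```text
time_s: 9.97
ee_pos: [0.5238, -0.1031, 0.0385]
eef_rot: [[-0.997, -0.077, 0.009], [-0.078, 0.991, -0.113], [0.0, -0.114, -0.994]]
force: [-0.4, -0.0, -1.8]
width: 0.0488
gripper_force: 25.5
time_s: 10.38
ee_pos: [0.524, -0.1032, 0.0468]
eef_rot: [[-0.997, -0.077, 0.009], [-0.078, 0.991, -0.113], [-0.0, -0.114, -0.994]]
force: [-0.4, -0.4, -2.6]
width: 0.0481
gripper_force: 25.2
```

```bash
python3 -m handwheel '[[[0,0,0.003,0,0,0],[0,0,0.003,0,0,0],[0,0,0.003,0,0,0],[0,0,0.003,0,0,0],[0,0,0,0,0,0],[0,0,0,0,0,0],[0,0,0,0,0,0]]]'
python3 - <<'E'
from h import *
im3,m3=grab("scene");im2,m2=grab("top"); cv2.imwrite("pics/s5.png",im3)
d=cv2.resize(im3[220:340,310:430],(400,400),interpolation=cv2.INTER_CUBIC)
o=cv2.resize(cv2.imread("pics/s4.png")[220:340,310:430],(400,400),interpolation=cv2.INTER_CUBIC)
cv2.imwrite("pics/c5.png",np.hstack([o,d]))
print([env.read_state()["force"] for _ in range(1)])
E
```

```text
time_s: 10.97
ee_pos: [0.5238, -0.1032, 0.0585]
eef_rot: [[-0.997, -0.077, 0.009], [-0.078, 0.991, -0.113], [0.0, -0.114, -0.994]]
force: [-0.6, 0.5, -3.7]
width: 0.0482
gripper_force: 25.2
[array([-0.28695813, -0.15090375, -3.21638447])]
```

View pics/c5.png

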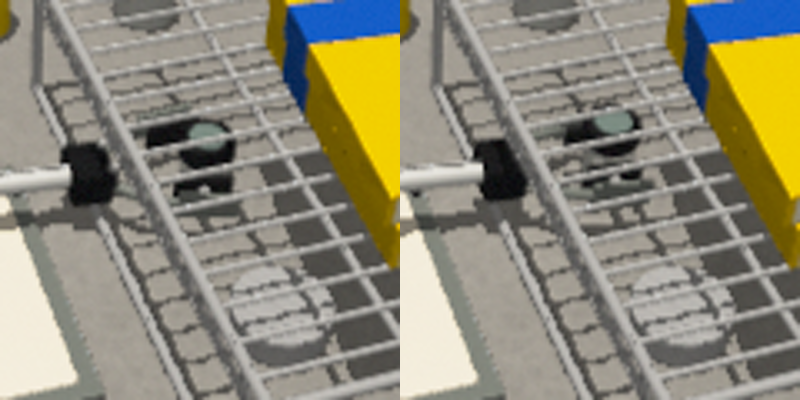

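The loupe is held and off the bench: its lens moved from crop (208,134) to (213,121), about 11 mm up. I'll lift a little more for bar clearance and track the lens numerically.

```bash
python3 -m handwheel '[[[0,0,0.003,0,0,0],[0,0,0.003,0,0,0],[0,0,0.003,0,0,0],[0,0,0,0,0,0],[0,0,0,0,0,0],[0,0,0,0,0,0]]]'
cat >> h.py <<'E'
def lens(im,box):
    x0,y0,x1,y1=box; c=im[y0:y1,x0:x1].astype(int); b,g,r=c[...,0],c[...,1],c[...,2]
    k=((g-r>10)&(g>70)).astype(np.uint8)
    n,l,s,ce=cv2.connectedComponentsWithStats(k); i=1+np.argmax(s[1:,4]) if n>1 else 0
    return ce[i]+[x0,y0],s[i]
E
python3 - <<'E'
from h import *
for f in("s4","s5"):
    im=cv2.imread(f"pics/{f}.png"); print(f,lens(im,(350,230,410,280)), im[256 if f=="s5" else 261,373])
im,m=grab("scene"); print(lens(im,(350,230,410,280))); cv2.imwrite("pics/s6.png",im)
E
```

```text
time_s: 11.57
ee_pos: [0.5238, -0.1032, 0.0676]
eef_rot: [[-0.997, -0.077, 0.009], [-0.078, 0.991, -0.113], [0.0, -0.114, -0.994]]
force: [0.4, -0.8, -4.2]
width: 0.0483
gripper_force: 25.2
s4 (array([370.84375, 258.78125]), array([17, 27, 10,  5, 32], dtype=int32)) [171 177 176]
s5 (array([373.92592593, 256.37037037]), array([18, 24, 12,  6, 54], dtype=int32)) [130 141 125]
(array([375.58333333, 254.79166667]), array([21, 23,  9,  4, 24], dtype=int32))
```

```bash
python3 -m handwheel '[[[0,-0.004,0,0,0,0],[0.0006,-0.008,0,0,0,0],[0.0008,-0.01,0,0,0,0],[0.0008,-0.01,0,0,0,0],[0.0008,-0.01,0,0,0,0],[0.0008,-0.01,0,0,0,0],[0.0008,-0.01,0,0,0,0],[0.0008,-0.01,0,0,0,0],[0.0008,-0.01,0,0,0,0],[0.0008,-0.01,0,0,0,0],[0.0008,-0.01,0,0,0,0],[0.0008,-0.01,0,0,0,0]]]'
python3 -m handwheel '[[[0.003,-0.01,0,0,0,0],[0.003,-0.01,0,0,0,0],[0.003,-0.01,0,0,0,0],[0.003,-0.01,0,0,0,0],[0.003,-0.01,0,0,0,0],[0.003,-0.01,0,0,0,0],[0.003,-0.008,0,0,0,0],[0.003,-0.006,0,0,0,0],[0.002,-0.004,0,0,0,0],[0,0,0,0,0,0],[0,0,0,0,0,0],[0,0,0,0,0,0]]]'
python3 - <<'E'
from h import *
im,m=grab("scene"); cv2.imwrite("pics/s7.png",im); im2,m2=grab("top"); cv2.imwrite("pics/t7.png",im2)
a=cv2.resize(im[220:370,190:340],(400,400),interpolation=cv2.INTER_CUBIC)
b=cv2.resize(im2[160:260,310:410],(400,400),interpolation=cv2.INTER_CUBIC)
cv2.imwrite("pics/c7.png",np.hstack([a,b]))
print(lens(im,(220,230,360,340)),lens(im2,(320,170,390,255)))
E
```

```text
time_s: 12.62
ee_pos: [0.5324, -0.2161, 0.0675]
eef_rot: [[-0.997, -0.077, 0.009], [-0.078, 0.991, -0.113], [0.0, -0.113, -0.994]]
force: [0.6, -0.5, -2.5]
width: 0.0482
gripper_force: 25.2
time_s: 13.62
ee_pos: [0.5584, -0.2923, 0.0675]
eef_rot: [[-0.997, -0.078, 0.009], [-0.079, 0.991, -0.113], [0.0, -0.113, -0.994]]
force: [0.1, -0.4, -3.3]
width: 0.0482
gripper_force: 25.2
(array([294.3625, 275.5875]), array([69, 42, 12,  8, 80], dtype=int32)) (array([354.5, 212. ]), array([   0,    0,   70,   85, 5950], dtype=int32))
```

View pics/c7.png

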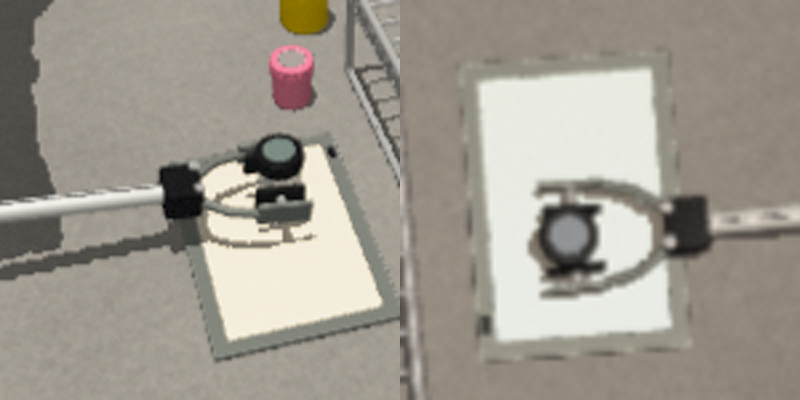

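This last view shows the loupe held upright in the jaws over the pad, lens at top crop (570,238) and scene crop (279,150). The pad centre is at crop (574,203). I'll work out the height above the pad.

```bash
python3 - <<'E'
from h import *
m=env.camera_model("top"); ms=env.camera_model("scene")
o1,d1=ray(m,352.5,219.5);o2,d2=ray(ms,294.4,275.8)
t=np.linalg.lstsq(np.c_[d1,-d2],o2-o1,rcond=None)[0]; P,Q=o1+t[0]*d1,o2+t[1]*d2
print(P,Q); print([plane(m,310+(x-400)/4,160+y/4,.005).round(3) for x,y in[(460,62),(668,50),(690,345),(478,357)]])
E
```

```text
[0.58950135 0.01133372 0.06836633] [0.59004908 0.01407879 0.06827063]
[array([0.722, 0.083, 0.005]), array([ 0.728, -0.064,  0.005]), array([ 0.52 , -0.074,  0.005]), array([0.514, 0.073, 0.005])]
```

```bash
f(){ grep -E "pos|force|width" | tr '\n' ' '; echo; }
python3 -m handwheel '[[[0,0,-0.004,0,0,0],[0,0,-0.005,0,0,0],[0,0,-0.003,0,0,0],[0,0,-0.002,0,0,0],[0,0,0,0,0,0],[0,0,0,0,0,0],[0,0,0,0,0,0]]]' | f
python3 -m handwheel '[[[0,0,-0.0015,0,0,0],[0,0,0,0,0,0],[0,0,0,0,0,0]]]' | f
python3 -m handwheel '[[[0,0,-0.0015,0,0,0],[0,0,0,0,0,0],[0,0,0,0,0,0]]]' | f
python3 - <<'E'
from h import *
im,m=grab("scene"); print(lens(im,(220,230,360,340)))
for z in(.049,.051,.055): print(proj(m,[.59,.0125,z]))
E
```

```text
ee_pos: [0.5585, -0.2931, 0.0536] force: [-0.3, 0.8, -3.2] width: 0.0481 gripper_force: 25.2 
ee_pos: [0.5584, -0.2932, 0.052] force: [-0.1, 0.3, -3.3] width: 0.0485 gripper_force: 25.2 
ee_pos: [0.5583, -0.2931, 0.0504] force: [0.1, -0.1, -3.6] width: 0.0485 gripper_force: 25.2 
(array([294.20253165, 281.4556962 ]), array([69, 48, 12,  8, 79], dtype=int32))
[293.86870686 282.27036522]
[293.84804095 281.61608638]
[293.80654727 280.30240415]
```

```bash
f(){ grep -E "force" | tr '\n' ' '; python3 -c "
from h import *
im,m=grab('scene'); print(lens(im,(220,230,360,340))[0])"; }
python3 -m handwheel '[[[0,0,-0.0012,0,0,0],[0,0,0,0,0,0],[0,0,0,0,0,0]]]' | f
python3 -m handwheel '[[[0,0,-0.0012,0,0,0],[0,0,0,0,0,0],[0,0,0,0,0,0]]]' | f
python3 -m handwheel '[[[0,0,-0.0012,0,0,0],[0,0,0,0,0,0],[0,0,0,0,0,0]]]' | f
```

```text
force: [-0.4, -0.2, -3.8] gripper_force: 25.2 [293.97530864 281.91358025]
force: [0.1, -0.1, -2.8] gripper_force: 25.2 [294.07692308 282.32051282]
force: [0.0, 0.1, -2.9] gripper_force: 25.2 [293.98734177 282.64556962]
```

```bash
f(){ grep -E "force" | tr '\n' ' '; python3 -c "
from h import *
im,m=grab('scene'); print(lens(im,(220,230,360,340))[0])"; }
python3 -m handwheel '[[[0,0,-0.0012,0,0,0],[0,0,0,0,0,0],[0,0,0,0,0,0]]]' | f
python3 -m handwheel '[[[0,0,-0.0012,0,0,0],[0,0,0,0,0,0],[0,0,0,0,0,0]]]' | f
python3 -m handwheel '[[[0,0,-0.0012,0,0,0],[0,0,0,0,0,0],[0,0,0,0,0,0]]]' | f
```

```text
force: [0.1, 0.2, -2.5] gripper_force: 25.3 [294.06097561 282.93902439]
force: [-0.1, 0.7, -2.5] gripper_force: 25.4 [294.07142857 283.        ]
force: [-0.1, -1.0, -2.3] gripper_force: 25.6 [294.02469136 282.86419753]
```

```bash
f(){ grep -E "force|width" | tr '\n' ' '; python3 -c "
from h import *
im,m=grab('scene'); print(lens(im,(220,230,360,340)))"; }
python3 -m handwheel '[[[0,0,0,0,0,0],[0,0,0,0,0,0],[0,0,0,0,0,0]]]' -0.16 | f
python3 -m handwheel '[[[0,0,0,0,0,0],[0,0,0,0,0,0],[0,0,0,0,0,0]]]' -0.20 | f
python3 -m handwheel '[[[0,0,0,0,0,0],[0,0,0,0,0,0],[0,0,0,0,0,0],[0,0,0,0,0,0]]]' -0.30 | f
```

```text
force: [0.1, -0.5, -3.2] width: 0.0494 gripper_force: 12.4 (array([293.9  , 282.875]), array([69, 49, 11,  9, 80], dtype=int32))
force: [0.4, -0.5, -2.3] width: 0.0514 gripper_force: 11.0 (array([293.92682927, 282.91463415]), array([68, 49, 12,  9, 82], dtype=int32))
force: [0.3, 0.1, -2.7] width: 0.0554 gripper_force: 10.1 (array([293.8625, 282.8875]), array([69, 49, 11,  9, 80], dtype=int32))
```

```bash
python3 -m handwheel '[[[0.0004,-0.005,0,0,0,0],[0.0008,-0.01,0,0,0,0],[0.0008,-0.01,0,0,0,0],[0.0008,-0.01,0,0,0,0],[0.0008,-0.01,0,0,0,0],[0.0008,-0.01,0,0,0,0],[0.0011,-0.015,0,0,0,0],[0.0011,-0.015,0,0,0,0],[0.0011,-0.015,0,0,0,0],[0.0011,-0.015,0.005,0,0,0],[0.0011,-0.015,0.005,0,0,0],[0.0011,-0.015,0.005,0,0,0]]]'
python3 -m handwheel '[[[0.0008,-0.01,0,2.2,0.17,0],[0,-0.005,0,2.2,0.17,0],[0,0,0,2.1,0.16,0],[0,0,0,0,0,0],[0,0,0,0,0,0],[0,0,0,0,0,0]]]'
python3 - <<'E'
from h import *
im,m=grab("scene"); print(lens(im,(220,230,360,340)))
E
```

```text
time_s: 18.63
ee_pos: [0.569, -0.4398, 0.0582]
eef_rot: [[-0.997, -0.077, 0.008], [-0.077, 0.991, -0.113], [0.0, -0.113, -0.994]]
force: [0.1, 0.2, -1.4]
width: 0.0558
gripper_force: 10.1
time_s: 19.13
ee_pos: [0.5703, -0.4526, 0.0581]
eef_rot: [[-0.997, -0.078, 0.0], [-0.078, 0.997, -0.0], [-0.0, -0.0, -1.0]]
force: [0.0, 0.2, -1.5]
width: 0.0558
gripper_force: 10.2
(array([293.87804878, 282.86585366]), array([68, 49, 12,  9, 82], dtype=int32))
```

```bash
f(){ grep -E "pos|force" | tr '\n' ' '; echo; }
python3 -m handwheel '[[[0,0,-0.01,0,0,0],[0,0,-0.012,0,0,0],[0,0,-0.01,0,0,0],[0,0,-0.008,0,0,0],[0,0,-0.004,0,0,0],[0,0,0,0,0,0],[0,0,0,0,0,0]]]'|f
python3 -m handwheel '[[[0,0,-0.003,0,0,0],[0,0,-0.002,0,0,0],[0,0,0,0,0,0],[0,0,0,0,0,0]]]'|f
python3 -m handwheel '[[[0,0,-0.002,0,0,0],[0,0,-0.001,0,0,0],[0,0,0,0,0,0],[0,0,0,0,0,0]]]'|f
```

```text
ee_pos: [0.5702, -0.453, 0.014] force: [-0.0, 0.4, -2.4] gripper_force: 10.2 
ee_pos: [0.5702, -0.4532, 0.0094] force: [1.0, -0.5, -2.5] gripper_force: 10.2 
ee_pos: [0.5702, -0.4531, 0.0062] force: [0.0, 0.0, -2.4] gripper_force: 10.2
```

```bash
f(){ grep -E "pos|force" | tr '\n' ' '; echo; }
python3 -m handwheel '[[[0,0,-0.002,0,0,0],[0,0,0,0,0,0],[0,0,0,0,0,0]]]'|f
python3 -m handwheel '[[[0,0,-0.002,0,0,0],[0,0,0,0,0,0],[0,0,0,0,0,0]]]'|f
```

```text
ee_pos: [0.5701, -0.4531, 0.0041] force: [-0.1, -1.2, -3.3] gripper_force: 10.2 
ee_pos: [0.5703, -0.4531, 0.0023] force: [1.1, 0.7, -2.0] gripper_force: 10.2
```

```bash
python3 -m handwheel '[[[0,0,-0.001,0,0,0],[0,0,0,0,0,0],[0,0,0,0,0,0]]]' -0.36
python3 -m handwheel '[[[0,0,0,0,0,0],[0,0,0,0,0,0],[0,0,0,0,0,0],[0,0,0,0,0,0],[0,0,0,0,0,0]]]' -0.8
python3 -m handwheel '[[[0,0,0.005,0,0,0],[0,0,0.015,0,0,0],[0,0,0.02,0,0,0],[0,0,0.02,0,0,0],[0,0,0.03,0,0,0],[0,0,0.03,0,0,0],[0,0,0,0,0,0],[0,0,0,0,0,0],[0,0,0,0,0,0]]]'
python3 - <<'E'
from h import *
im,m=grab("scene"); cv2.imwrite("pics/s9.png",im); print(lens(im,(220,230,360,340)))
w,mw=grab("wrist"); cv2.imwrite("pics/w9.png",w); p,A,s=st()
# reacher in wrist image: dark/bright features -> tube bright row fit and receiver/grip dark extents
g=cv2.cvtColor(w,cv2.COLOR_BGR2GRAY)
t=(g>205).astype(np.uint8);n,l,ss,c=cv2.connectedComponentsWithStats(t);i=1+np.argmax(ss[1:,4]);print("tube",ss[i],c[i])
d=(g[:300]<45).astype(np.uint8);n,l,ss,c=cv2.connectedComponentsWithStats(d)
for i in range(1,n):
    if ss[i,4]>300: print("dark",ss[i],c[i].round(1))
im2,m2=grab("top"); cv2.imwrite("pics/t9.png",im2)
E
```

```text
time_s: 21.18
ee_pos: [0.5702, -0.4531, 0.0013]
eef_rot: [[-0.997, -0.078, 0.0], [-0.078, 0.997, 0.0], [-0.0, 0.0, -1.0]]
force: [1.0, 0.1, -2.6]
width: 0.0581
gripper_force: 9.7
time_s: 21.6
ee_pos: [0.5703, -0.4532, 0.0015]
eef_rot: [[-0.997, -0.078, 0.0], [-0.078, 0.997, -0.0], [-0.0, -0.0, -1.0]]
force: [0.3, -0.4, -0.2]
width: 0.0767
gripper_force: 0.0
time_s: 22.35
ee_pos: [0.5702, -0.4532, 0.1223]
eef_rot: [[-0.997, -0.078, 0.001], [-0.078, 0.997, -0.001], [-0.001, -0.001, -1.0]]
force: [0.1, 0.0, -0.5]
width: 0.0771
gripper_force: 0.0
(array([293.88311688, 282.72727273]), array([69, 49, 11,  9, 77], dtype=int32))
tube [351 310  20   4  69] [361.26086957 311.34782609]
dark [ 270  166   62  134 3461] [297.2 243.4]
dark [562 280  62  20 938] [590.  290.3]
```

```bash
python3 -c "
from rig import env
print(env.finish_job())"
```

```text
the job is handed in; nothing more can be done
None
```

The job is handed in at about 22 s of the 61 s allowed: the loupe was set down on the light pad and stayed put when released, and the reacher was laid on the bench clear of it with the trigger let out; I checked this last state from image measurements and force readings, not a final viewed picture, and no verdict came back.

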